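# Seat the caddy lid and set the banding gauge

## Task

The lid of the black tea caddy on the banding wheel stands proud: press it straight down until it is fully home. Then squeeze the red lock button on the head of the gauge arm, draw the arm out over the caddy until its black needle stands level with the blue setting clip on the scale, and finish still gripping the head with the needle steady at the clip, since a spring pulls the arm back in when it is let go. Leave the caddy centred on its wheel, keep the pointer off its lacquer, and do not shift the clip or the painter's things around the stand.

Things in the scene. Friction and masses are not known exactly. Their poses are not given: they have to be found in the camera images.
- banding_stand: fixed green cast bed 130 x 400 x 16 mm with a turntable (aluminium disc 150 mm across, its top 45 mm above the table) near one end and, 267 mm from the wheel's axis towards the stand's +y, a post that carries the gauge. Origin: on the wheel's axis, at table height; z up, y along the bed towards the post
- sleeve_mouth (a point): centre of the open end of the gauge's sleeve, a level aluminium tube 28 x 28 mm, 170 mm long, on the post; it lies over the bed's centre line, from 182 to 352 mm to +y of the wheel's axis, 205 mm above the table. The arm draws out of it towards the stand's -y, straight over the wheel
- tea_caddy: loose black lacquer caddy with white blossoms, about 0.7 kg, 100 mm in diameter, standing on the wheel within 3 mm of its axis; origin at the centre of its underside, z up. Body 85 mm high, and over it the lid. A red neck shows between them while the lid is not home
- caddy_lid (a joint): how far the lid stands proud, m: 0 fully home on the shoulder, about 0.007 to 0.012 at the start. It fits tightly: it takes about 7 N straight down to move it, and then stops hard
- lid_top (a point): centre of the lid's flat black top, 100 mm across; 160 mm above the table once the lid is home
- gauge_head: black block on the end of the gauge arm, origin at its centre, 205 mm above the table; 30 mm wide (along its x), 36 mm along the arm (y) and 26 mm high, axes parallel to the stand's. Pinch it from above, fingers closing along x: one on the red lock button (+x side), one on the plain side. The arm draws out 125 mm at most; a spring pulls it back with 2 to 3.3 N
- button_face (a point): centre of the outer face of the round red lock button, 18 mm across, 22 mm to +x of the head's centre when not pressed
- lock_button (a joint): how far the lock button is pressed towards the head, m: 0 out, 0.006 fully in; the spring takes 3 N at first and 8 N fully in. Its brass catch holds the arm when it is fully in the sleeve; from about 0.0035 pressed the catch is free. It catches nowhere else, and does not catch again by itself
- pointer_tip (a point): tip of the brass pointer, a 6 mm rod that runs forward from the head and turns down: 45 mm to -y and 40 mm below the head's centre, 165 mm above the table. It passes 5 mm over the lid when that is home, and would run into it when not; 115 mm from the wheel's axis at the start
- needle (a point): middle of the black needle, a thin bar lying across the slot in the sleeve's top, fixed to the arm 177 mm behind the head's centre; it moves with the arm along the 10 mm scale
- setting_mark (a point): middle (along the sleeve) of the top of the blue setting clip, 8 mm wide along the sleeve, over the sleeve's -x edge and as high as the sleeve's top; somewhere 70 to 105 mm from the needle at the start, towards -y. It holds by friction
- brush_pot: bystander: green glass pot 66 mm across and 85 mm high with five brushes up to 200 mm; origin under its centre
- thinner_bottle: bystander: amber bottle with white cap, 54 mm across, 120 mm high; origin under its centre
- small_vase: bystander: black vase with blossoms, 82 mm across, 130 mm high; origin under its centre
- paint_dish: bystander: white dish of red paint, 76 mm across, 14 mm high; origin under its centre
Not all that is in view belongs to the job. Leave any orange or pink look-alike of the tea_caddy alone.

How it is judged:
On the way, in this order (a step that is already met when the one before it is completed fails the run):
1. the lid is pressed fully home (within 1.5 mm) while the gauge arm is still in its sleeve (value of joint caddy_lid below 0.0015 m and distance of gauge_head from where it was at the start of the episode below 0.005 m), for 0.2 s.
2. the lock button is pressed in at the home position (value of joint lock_button above 0.003 m and distance of gauge_head from where it was at the start of the episode below 0.02 m), for 0.05 s.
At the end, for the whole second after the job is handed in: the fingers grip the gauge head (over 3 N) and hold the arm still with the needle within 4 mm of the middle of the setting clip, that is within the clip's width; the lid is home (within 2 mm), and the caddy stands upright within 12 mm of the wheel's axis (y of needle in the frame of setting_mark between -0.004 and 0.004 m and linear speed of gauge_head below 0.006 m/s and contact force between the fingers and gauge_head above 3 N and value of joint caddy_lid below 0.002 m and horizontal distance between tea_caddy and banding_stand below 0.012 m and angle between tea_caddy's own z axis and vertical below 0.05 rad); the arm keeps its last pose, push and grip.
It fails at once if the pointer or gauge arm presses on the caddy or its lid (over 2 N) (contact force between gauge_head and tea_caddy above 2 N).
It fails at once if the setting clip is shifted by more than 3 mm (distance of setting_mark from where it was at the start of the episode above 0.003 m).
It fails at once if the brush pot, bottle, vase or paint dish is moved more than 20 mm or tipped (distance of any of brush_pot, thinner_bottle, small_vase, paint_dish from where it was at the start of the episode above 0.02 m or angle between any of brush_pot, thinner_bottle, small_vase's own z axis and vertical above 0.3 rad).
It also fails if it takes over 51 s, if anything falls off the work surface, if the arm or the gripper's body presses on something with over 40 N, if the wrist force passes 120 N, or if a joint passes its speed limit or range.

## Robot

A 6-joint arm with a two-finger parallel gripper is mounted at the origin on the work surface. World frame = base frame: x ahead of the robot, y to its left, z up, the work surface at z = 0. Lengths are in m, angles in rad, forces in N, time in s.
With the tool pointing down it reaches from about 0.325 to 0.925 m from the base axis. Payload 3.1 kg.
Tool frame: the origin (TCP) lies midway between the tips of the shut fingers; the grasp point (between the pads) lies 19 mm behind it (ctrl.grip_depth is the distance from the TCP to the grasp point, in m); z points along the fingers, y is the line along which they close (so a half turn about z gives the same grasp; the last joint's range is limited). The gripper opens to 85 mm and grips with 20 to 120 N. Pads are 22 mm wide; open, the fingers measure 114 mm over their backs; the gripper's body (76 mm by 85 mm) begins 54 mm behind the grasp point. The pads swing forward as they close: fully open they stand 13 mm farther back than shut.
Start: joints at [-1.445, 0.217, 1.613, -0, 1.311, -0.112], TCP at [0.147, -0.607, 0.231] pointing down, gripper open.
Joint ranges: [-2.75, 2.75], [-0.78, 2.1], [0.31, 2.55], [-1.13, 4.27], [0.13, 2.63], [-2.58, 2.58]. Speed limits (rad/s): [2.79, 2.79, 3.14, 3.14, 3.14, 3.14].

## Interface

Orientations are given as a unit quaternion [x, y, z, w].
In Python, from rig import status, cams, ctrl gives the robot as it stands.
- The arm moves only by the tool carry_out, never from a script. Its argument "rows" is a list of rows, each a list of 7 numbers: the shift along the world's x, y, z in units of 400 mm (1.0 is 400 mm), then the turn, a rotation vector about the world's x, y, z in units of pi rad (1.0 is pi rad), then the finger opening in mm, from 0 to 85.4. A call has 1 to 5 rows; each row is the pose to reach, as a shift and turn from the pose commanded when the call began, turning the shorter way round; what a row does not reach only later rows make up. A row lasts 1/8 s, in which the tool goes at most 62.5 mm and 10.7 degrees, less where a joint would pass 70% of its speed; a pose out of reach is approached as far as the arm can. A call with a number of a shift or a turn outside -1 to 1 is refused whole. A call with a gripper value outside its range is refused whole. The fingers move at their own pace and stop on an object; "grip_force" is the grip in N (left out, the last holds). Time passes only in rows, so rows that repeat a pose let the fingers close. It gives the time, the measured TCP pose, the force, the opening and the grip force at its end, in the units of the state.
- status.read_state(): the state, without advancing time (a new reading comes with each control period).
- cams.snapshot(name): name is "scene" or "top"; returns the picture (384x512x3 uint8, red, green, blue); there is no depth.
- cams.get_calibration(name): a dict with "intrinsics" (3x3 intrinsics, pixels), "k1" (the pictures are not rectified: a ray, as slopes to the right and down, at radius r is drawn at 1 + k1 r^2 times it, then the intrinsics apply), "R" (3x3) and "t" (3): a world point X has camera coordinates R X + t. Camera axes: x right, y down, z forward; pixel columns grow to the right and rows downward; lengths in m; the calibration is good to about 2 mm. A picture is of the moment at which its call begins. get_calibration takes no time and is no camera call.
- ctrl.finish_job(): hands the job in; it is judged then, once.
The state is a dict: "time": time; "joint_pos": joint angles; "joint_velocities": joint speeds; "joint_efforts": joint torques, N m; "tcp_pos": TCP position; "eef_rot": TCP orientation; "ft_force": force on the tool from outside, world axes, zero at the start; "moment": the same for the moment, N m; "finger_gap": opening from 0.0 (shut) to 1.0 (fully open); "finger_force": force on a finger pad.
Only numpy, scipy, OpenCV 4.12 (cv2) and the standard library are available. Lean on these libraries where they do the work, as an engineer would, in place of code of your own. Each camera call takes 0.05 s, during which the arm holds its last target. There are 200 camera calls.

## Working session

There is one attempt and no reset: what is moved stays moved. The work goes in short steps, Python scripts to look and compute and a tool call to move; the robot and the scene stay as the last step left them, time stands still between calls to the robot, and variables do not carry over. Pictures are saved under pics/ and viewed, at most 10 in all, crops included, and the job is handed in when it is done.

Besides the shell and the picture viewer there is one more tool, called after "Request:" by a JSON object that holds its "api" and its "payload", one argument or row to a line. carry_out: Moves the arm, as the interface text tells. Its arguments: {"type":"object","properties":{"rows":{"type":"array"},"grip_force":{"type":"number"}},"required":["rows"]}

```bash
mkdir -p pics; python3 - <<'E'
from rig import status,cams,ctrl
import cv2,json
for n in("scene","top"):
    im=cams.snapshot(n);cv2.imwrite(f"pics/{n}0.png",im[:,:,::-1])
    c=cams.get_calibration(n);print(n,c)
print(status.read_state(),ctrl.grip_depth)
E
```

```text
scene {'intrinsics': array([[370.93092812,   0.        , 257.59851968],
       [  0.        , 370.93092812, 191.40926482],
       [  0.        ,   0.        ,   1.        ]]), 'k1': 0.006010571229537838, 'R': array([[ 0.61583836,  0.78785438, -0.0053479 ],
       [ 0.66067674, -0.52010229, -0.54129461],
       [-0.42924278,  0.32981675, -0.840816  ]]), 't': array([-0.30412121, -0.34335159,  1.33617107])}
top {'intrinsics': array([[419.34118557,   0.        , 257.84284622],
       [  0.        , 419.34118557, 186.54853709],
       [  0.        ,   0.        ,   1.        ]]), 'k1': -0.09199879396839988, 'R': array([[-0.01815184, -0.99980644, -0.00758876],
       [-0.99742165,  0.01863457, -0.0693022 ],
       [ 0.0694302 ,  0.00631123, -0.99756685]]), 't': array([-0.04870782,  0.60080692,  1.06536093])}
{'time': 0.1, 'joint_pos': array([-1.44519818e+00,  2.17703769e-01,  1.61482342e+00,  3.78143765e-05,
        1.31130485e+00, -1.12199877e-01]), 'joint_velocities': array([-0.00140551, -0.00057619, -0.00339606,  0.00052336, -0.00142549,
       -0.00158944]), 'joint_efforts': array([-7.72108669e-04, -3.98073041e+01, -3.04969847e+01, -1.51493091e-04,
        4.20747223e-03, -1.81470728e-05]), 'tcp_pos': array([ 0.14716401, -0.60664767,  0.23005734]), 'eef_rot': array([ 9.92939791e-01,  1.18614155e-01,  1.07674192e-05, -1.11978927e-03]), 'ft_force': array([-0.79385328,  0.13029076,  0.68460443]), 'moment': array([-0.02284726,  0.01696221, -0.00597507]), 'finger_force': 0.0, 'finger_gap': 1.0024020078984137} 0.0187
```

View pics/scene0.png

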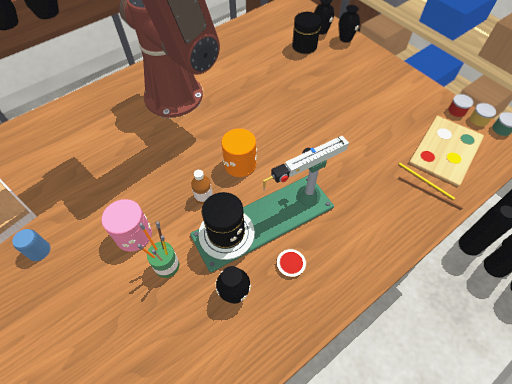

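View pics/top0.png

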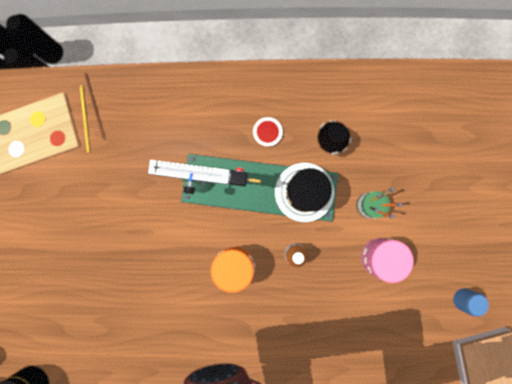

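The scene view shows the black caddy at about (223,218), the gauge at (310,160) and the bystanders. In the top view the lid is at (308,190), the head and red button at (238,176), the blue clip at about (190,180), the dish at (268,131) and the vase at (334,137). The arm will draw to image right, which is world -y.

```bash
cat > h.py <<'E'
import numpy as np,cv2
from rig import status,cams,ctrl
C={n:cams.get_calibration(n) for n in("scene","top")}
def ray(n,p):
    c=C[n];K=c["intrinsics"];d=(np.array(p,float)-K[:2,2])/K[0,0];s=d.copy()
    for _ in range(20): s=d/(1+c["k1"]*(s@s))
    R=np.array(c["R"]);return -R.T@c["t"],R.T@np.array([*s,1])
def plane(n,p,z):
    o,d=ray(n,p);return o+d*(z-o[2])/d[2]
def proj(n,X):
    c=C[n];q=c["R"]@np.array(X)+c["t"];s=q[:2]/q[2];s=s*(1+c["k1"]*(s@s));K=c["intrinsics"];return s*K[0,0]+K[:2,2]
def tri(p,q):
    o1,d1=ray("scene",p);o2,d2=ray("top",q)
    t=np.linalg.lstsq(np.c_[d1,-d2],o2-o1,rcond=None)[0];a=o1+d1*t[0];b=o2+d2*t[1];return (a+b)/2,np.linalg.norm(a-b)
E
python3 - <<'E'
import cv2
t=cv2.imread("pics/top0.png")[145:215,140:265];s=cv2.imread("pics/scene0.png")[125:225,255:360]
cv2.imwrite("pics/tc.png",cv2.resize(t,None,fx=6.4,fy=6.4,interpolation=cv2.INTER_NEAREST)[:448])
cv2.imwrite("pics/sc.png",cv2.resize(s,None,fx=6,fy=6,interpolation=cv2.INTER_NEAREST))
E
```

```text
(no output)
```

View pics/tc.png

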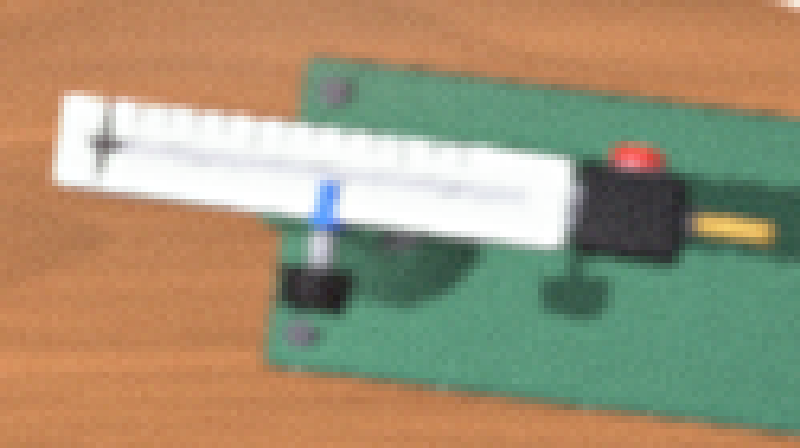

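View pics/sc.png

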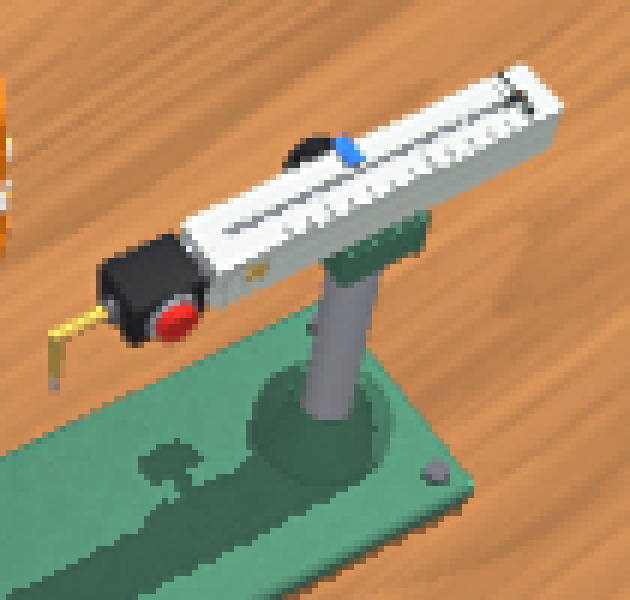

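The top crop shows the needle at crop x≈103 and the blue clip at about (328,205), i.e. full-image (156,167) and (191,177). The red button is at (239,169) and the head spans 231–247 px. The scene crop agrees, with the button facing world +x.

```bash
python3 - <<'E'
from h import *
np.set_printoptions(precision=4,suppress=True)
P={}
for n in("top","scene"):
    im=cv2.imread(f"pics/{n}0.png");hsv=cv2.cvtColor(im,cv2.COLOR_BGR2HSV).astype(int);H,S,V=hsv[...,0],hsv[...,1],hsv[...,2]
    x0,y0,x1,y1=(140,145,265,215) if n=="top" else(255,125,360,225)
    def cen(m):
        k=np.zeros(m.shape,bool);k[y0:y1,x0:x1]=1;y,x=np.nonzero(m&k);return np.array([x.mean(),y.mean()]),len(x),(x.min(),x.max(),y.min(),y.max())
    P[n]={"blue":cen((abs(H-107)<12)&(S>120)&(V>120)),"red":cen(((H<6)|(H>172))&(S>150)&(V>120))}
    print(n,P[n])
B,d=tri(P["scene"]["blue"][0],P["top"]["blue"][0]);print("blue",B,d, plane("top",P["top"]["blue"][0],.219),plane("scene",P["scene"]["blue"][0],.219))
R,d=tri(P["scene"]["red"][0],P["top"]["red"][0]);print("red",R,d,plane("scene",P["scene"]["red"][0],.205))
# needle
for n,p in(("top",(140+103/6.4,145+143/6.4)),("scene",(255+517/6,125+93/6))):print("needle",n,plane(n,p,.22))
print("tri needle",tri((255+517/6,125+93/6),(140+103/6.4,145+143/6.4)))
for nm,p in(("nearR top",(570,165)),("nearL top",(562,247)),("farR",(65,93)),("farL",(53,185))):
    print(nm,plane("top",(140+p[0]/6.4,145+p[1]/6.4),.219))
for nm,p in(("nearL",(182,218)),("nearR",(213,270)),("farL",(522,65)),("farR",(562,103))):
    print("sc",nm,plane("scene",(255+p[0]/6,125+p[1]/6),.219))
# lid, wheel in top
im=cv2.imread("pics/top0.png");g=im.max(2)
roi=np.zeros(g.shape,np.uint8);roi[160:225,272:338]=1
hs=cv2.cvtColor(im,cv2.COLOR_BGR2HSV)
for nm,m,z in(("lid",(g<70),.168),("disc",(hs[...,1]<60)&(g>110)|(g<70),.045)):
    m=(m*roi).astype(np.uint8);cs,_=cv2.findContours(m,0,2);c=max(cs,key=cv2.contourArea);c=cv2.convexHull(c);e=cv2.fitEllipse(c);print(nm,e,plane("top",e[0],z),(e[1][0]/2/419.34))
    q=np.array([plane("top",p[0],z)[:2] for p in c]);print("circ",cv2.minEnclosingCircle(q.astype(np.float32)))
E
```

```text
top {'blue': (array([190.5333, 177.5333]), 15, (np.int64(189), np.int64(192), np.int64(174), np.int64(180))), 'red': (array([239.    , 168.6364]), 11, (np.int64(236), np.int64(242), np.int64(168), np.int64(170)))}
scene {'blue': (array([312.6923, 149.9231]), 13, (np.int64(311), np.int64(315), np.int64(148), np.int64(152))), 'red': (array([284.0333, 178.3667]), 30, (np.int64(281), np.int64(287), np.int64(176), np.int64(181)))}
blue [0.6088 0.083  0.2185] 0.002781109270036752 [0.6079 0.0818 0.219 ] [0.6098 0.0839 0.219 ]
red [ 0.626  -0.0214  0.2078] 0.0005974634970518624 [ 0.6244 -0.0202  0.205 ]
needle top [0.6311 0.1555 0.22  ]
needle scene [0.6322 0.1599 0.22  ]
tri needle (array([0.6321, 0.1567, 0.2218]), np.float64(0.003921806924458799))
nearR top [ 0.6207 -0.0005  0.219 ]
nearL top [0.5935 0.0025 0.219 ]
farR [0.6484 0.1687 0.219 ]
farL [0.6175 0.1727 0.219 ]
sc nearL [0.5949 0.0078 0.219 ]
sc nearR [0.6223 0.0007 0.219 ]
sc farL [0.622  0.1733 0.219 ]
sc farR [0.6472 0.1715 0.219 ]
lid ((308.9425964355469, 190.0890655517578), (42.227054595947266, 43.982398986816406), 61.03020095825195) [ 0.5795 -0.1749  0.168 ] 0.05034942361323421
circ ((0.5793684124946594, -0.17514248192310333), 0.04972389340400696)
disc ((303.9282531738281, 191.96102905273438), (59.75246810913086, 61.52822494506836), 130.57064819335938) [ 0.5822 -0.1763  0.045 ] 0.07124584836782905
circ ((0.581945538520813, -0.1724153310060501), 0.08107379823923111)
```

Request:
{"api": "carry_out", "payload": {
  "rows": [
    [0.06,0.06,0.12,0,0,0.05,0],
    [0.16,0.16,0.18,0,0,0.1,0],
    [0.27,0.27,0.18,0,0,0.14,0],
    [0.38,0.38,0.18,0,0,0.18,0],
    [0.5,0.5,0.18,0,0,0.22,0]
  ],
  "grip_force": 40
}}

```text
time: 0.72
tcp_pos: [0.3444, -0.4095, 0.3029]
eef_rot: [0.893, 0.45, 0.0, -0.0]
ft_force: [0.3, 0.5, -0.3]
finger_gap: 0.001
finger_force: 0.0
```

Request:
{"api": "carry_out", "payload": {
  "rows": [
    [0.13,0.13,0,0,0,0.04,0],
    [0.26,0.26,0,0,0,0.08,0],
    [0.38,0.38,0,0,0,0.12,0],
    [0.48,0.48,-0.02,0,0,0.157,0],
    [0.58,0.58,-0.1,0,0,0.157,0]
  ]
}}

```text
time: 1.35
tcp_pos: [0.563, -0.1928, 0.274]
eef_rot: [0.757, 0.653, 0.001, 0.002]
ft_force: [-0.1, -0.0, 0.4]
finger_gap: 0.001
finger_force: 0.0
```

Request:
{"api": "carry_out", "payload": {
  "rows": [
    [0,0,-0.1,0,0,0,0],
    [0,0,-0.2,0,0,0,0],
    [0,0,-0.2,0,0,0,0]
  ]
}}

```text
time: 1.72
tcp_pos: [0.5572, -0.1922, 0.1874]
eef_rot: [0.757, 0.653, -0.002, -0.005]
ft_force: [0.1, 0.4, 0.7]
finger_gap: 0.004
finger_force: 0.0
```

```bash
python3 - <<'E'
from h import *
print(status.read_state())
a=cams.snapshot("scene")[120:270,160:360,::-1];b=cams.snapshot("top")[125:275,140:340,::-1]
cv2.imwrite("pics/p1.png",cv2.resize(np.vstack([a,b]),None,fx=2,fy=2))
E
```

```text
{'time': 1.725, 'joint_pos': array([-4.51145008e-01,  1.89488579e-01,  1.73120505e+00, -1.38818878e-05,
        1.23152546e+00, -3.02991070e-01]), 'joint_velocities': array([-0.00865975, -0.04841818, -0.07646975,  0.00063675,  0.01254202,
       -0.00013337]), 'joint_efforts': array([ 1.41739282e-01, -3.71014452e+01, -2.93639284e+01,  5.27323951e-03,
       -1.53142079e-01,  6.26002205e-06]), 'tcp_pos': array([ 0.55719683, -0.19216625,  0.18742201]), 'eef_rot': array([ 0.75748779,  0.65282771, -0.00211574, -0.00487377]), 'ft_force': array([0.05726291, 0.3755199 , 0.74840884]), 'moment': array([-0.00420709, -0.01561351,  0.03656908]), 'finger_force': 0.0, 'finger_gap': 0.003810375771333202}
```

View pics/p1.png

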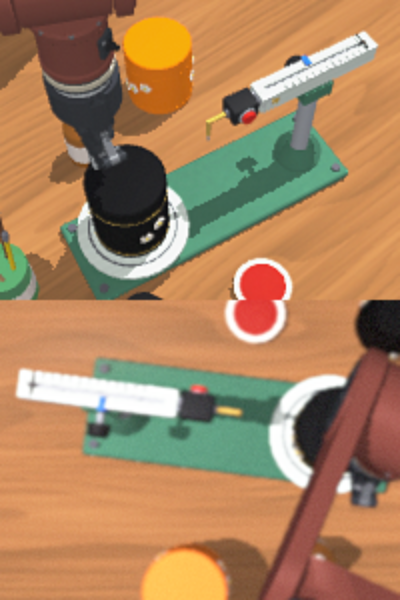

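Picture: gripper over the lid but about 28 mm short of its centre, lid still proud and nothing disturbed. I'll centre the tool, then press.

Request:
{"api": "carry_out", "payload": {
  "rows": [
    [0.03,0.02,0,0,0,0,0],
    [0.056,0.043,0,0,0,0,0],
    [0.056,0.043,0,0,0,0,0],
    [0.056,0.043,0,0,0,0,0]
  ]
}}

```text
time: 2.33
tcp_pos: [0.5832, -0.1768, 0.1928]
eef_rot: [0.757, 0.653, -0.0, 0.0]
ft_force: [-0.4, 0.8, 0.2]
finger_gap: -0.001
finger_force: 0.0
```

Request:
{"api": "carry_out", "payload": {
  "rows": [
    [-0.009,0.005,-0.02,0,0,0,0],
    [-0.009,0.005,-0.04,0,0,0,0],
    [-0.009,0.005,-0.052,0,0,0,0],
    [-0.009,0.005,-0.06,0,0,0,0],
    [-0.009,0.005,-0.065,0,0,0,0]
  ]
}}

```text
time: 2.95
tcp_pos: [0.5791, -0.175, 0.167]
eef_rot: [0.758, 0.653, -0.0, -0.0]
ft_force: [-3.8, 1.5, 6.7]
finger_gap: -0.002
finger_force: 3.0
```

Request:
{"api": "carry_out", "payload": {
  "rows": [
    [0,0,-0.004,0,0,0,0],
    [0,0,-0.008,0,0,0,0],
    [0,0,-0.012,0,0,0,0],
    [0,0,-0.015,0,0,0,0]
  ]
}}

```text
time: 3.45
tcp_pos: [0.5792, -0.1749, 0.1619]
eef_rot: [0.758, 0.653, -0.0, -0.0]
ft_force: [-4.2, 1.0, 6.2]
finger_gap: 0.0
finger_force: 3.0
```

Request:
{"api": "carry_out", "payload": {
  "rows": [
    [0,0,-0.003,0,0,0,0],
    [0,0,-0.006,0,0,0,0],
    [0,0,-0.006,0,0,0,0]
  ]
}}

```text
time: 3.82
tcp_pos: [0.5792, -0.175, 0.16]
eef_rot: [0.758, 0.653, -0.0, -0.0]
ft_force: [-4.7, 2.0, 7.2]
finger_gap: -0.0
finger_force: 3.8
```

Request:
{"api": "carry_out", "payload": {
  "rows": [
    [0,0,-0.003,0,0,0,0],
    [0,0,-0.006,0,0,0,0],
    [0,0,-0.006,0,0,0,0]
  ]
}}

```text
time: 4.2
tcp_pos: [0.5794, -0.1751, 0.16]
eef_rot: [0.758, 0.653, -0.0, -0.0]
ft_force: [-8.4, 2.9, 15.7]
finger_gap: 0.0
finger_force: 8.0
```

Request:
{"api": "carry_out", "payload": {
  "rows": [
    [0,0,-0.003,0,0,0,0],
    [0,0,-0.003,0,0,0,0],
    [0,0,0.05,0,0,0,0],
    [0,0,0.17,0,0,0,0],
    [0,0,0.3,0,0,0,70]
  ]
}}

```text
time: 4.82
tcp_pos: [0.5789, -0.1748, 0.2761]
eef_rot: [0.758, 0.653, -0.0, -0.001]
ft_force: [0.7, -0.8, -0.2]
finger_gap: 0.198
finger_force: 0.0
```

```bash
python3 - <<'E'
from h import *
print(status.read_state()["tcp_pos"])
a=cams.snapshot("scene")[120:270,160:360,::-1];b=cams.snapshot("top")[125:275,140:340,::-1]
cv2.imwrite("pics/p2.png",cv2.resize(np.vstack([a,b]),None,fx=2,fy=2))
E
```

```text
[ 0.57889302 -0.17475391  0.27612301]
```

View pics/p2.png

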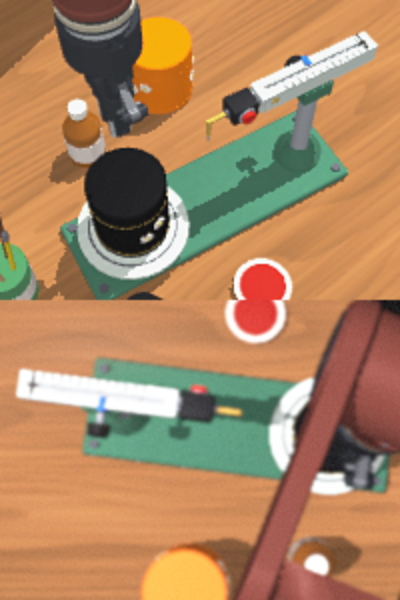

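Lid is seated, with no red neck showing, and the caddy is centred. The gauge arm hasn't moved. Next, over the head.

Request:
{"api": "carry_out", "payload": {
  "rows": [
    [0.015,0.1,0.02,0,0,0,70],
    [0.04,0.24,0.02,0,0,0,70],
    [0.065,0.392,0.02,0,0,0,70],
    [0.065,0.392,0.02,0,0,0,70],
    [0.065,0.392,0.02,0,0,0,70]
  ]
}}

```text
time: 5.55
tcp_pos: [0.6052, -0.0183, 0.2832]
eef_rot: [0.757, 0.653, -0.0, 0.0]
ft_force: [0.4, -1.0, 0.4]
finger_gap: 0.817
finger_force: 0.0
```

Request:
{"api": "carry_out", "payload": {
  "rows": [
    [0,0,-0.1,0,0,0,70],
    [0,0,-0.18,0,0,0,70],
    [0,0,-0.25,0,0,0,70],
    [0,0,-0.25,0,0,0,70]
  ]
}}

```text
time: 6.05
tcp_pos: [0.6028, -0.0196, 0.1802]
eef_rot: [0.758, 0.652, -0.002, -0.002]
ft_force: [-0.6, 0.0, 0.4]
finger_gap: 0.821
finger_force: 0.0
```

```bash
python3 - <<'E'
from h import *
print(status.read_state()["tcp_pos"])
a=cams.snapshot("scene")[140:220,240:360,::-1];b=cams.snapshot("top")[140:220,140:260,::-1]
cv2.imwrite("pics/p3.png",cv2.resize(np.vstack([a,b]),None,fx=3.7,fy=3.7))
E
```

```text
[ 0.6027611  -0.01964256  0.18020693]
```

View pics/p3.png

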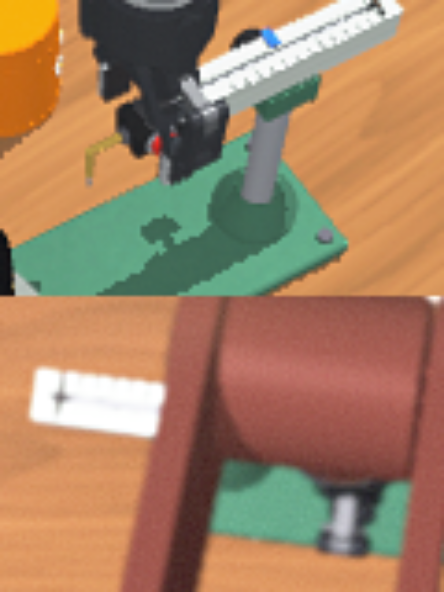

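Fingers straddle the head, with the red button visible just behind the near pad. Closing now.

Request:
{"api": "carry_out", "payload": {
  "rows": [
    [0,0,0,0,0,0,45],
    [0,0,0,0,0,0,40],
    [0,0,0,0,0,0,30],
    [0,0,0,0,0,0,20],
    [0,0,0,0,0,0,20]
  ],
  "grip_force": 30
}}

```text
time: 6.78
tcp_pos: [0.6069, -0.0186, 0.1866]
eef_rot: [0.757, 0.653, 0.001, 0.002]
ft_force: [-0.9, -0.8, 5.1]
finger_gap: 0.356
finger_force: 30.0
```

Request:
{"api": "carry_out", "payload": {
  "rows": [
    [-0.004,-0.025,0,0,0,0,20],
    [-0.009,-0.06,0,0,0,0,20],
    [-0.014,-0.095,0,0,0,0,20],
    [-0.02,-0.13,0,0,0,0,20],
    [-0.023,-0.15,0,0,0,0,20]
  ]
}}

```text
time: 7.4
tcp_pos: [0.5982, -0.0779, 0.1866]
eef_rot: [0.758, 0.653, 0.002, 0.002]
ft_force: [1.9, 3.2, 6.2]
finger_gap: 0.352
finger_force: 29.6
```

Request:
{"api": "carry_out", "payload": {
  "rows": [
    [0,0,0,0,0,0,20],
    [0,0,0,0,0,0,20],
    [0,0,0,0,0,0,20]
  ]
}}

```text
time: 7.78
tcp_pos: [0.5982, -0.0777, 0.1866]
eef_rot: [0.758, 0.653, 0.002, 0.002]
ft_force: [2.3, 2.1, 5.5]
finger_gap: 0.36
finger_force: 29.7
```

```bash
python3 - <<'E'
from h import *
s=status.read_state();print(s["tcp_pos"],s["ft_force"],s["finger_force"])
a=cams.snapshot("scene")[:,:,::-1];b=cams.snapshot("top")[:,:,::-1]
cv2.imwrite("pics/s4.png",a);cv2.imwrite("pics/t4.png",b)
f=lambda m:cv2.resize(m,None,fx=6,fy=6,interpolation=cv2.INTER_NEAREST)
cv2.imwrite("pics/p4.png",np.vstack([f(a[125:175,240:360]),f(b[155:195,140:260])]))
E
```

```text
[ 0.59822213 -0.07773647  0.18656313] [2.2713811  2.09488314 5.50885533] 29.684994220733643
```

View pics/p4.png

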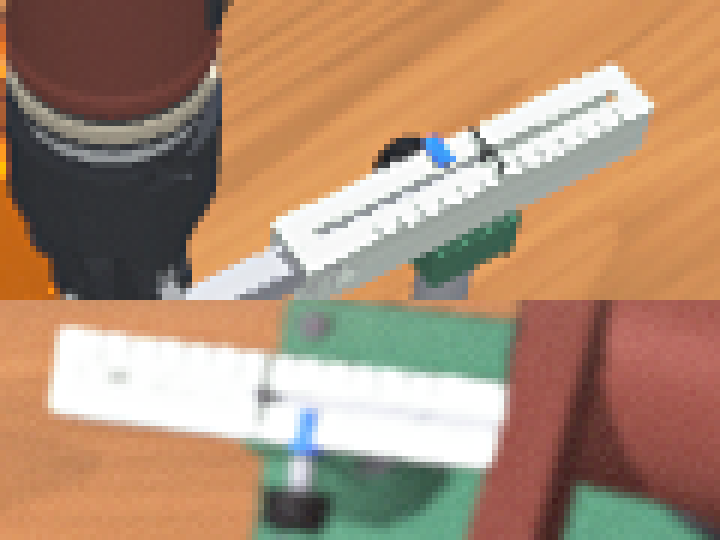

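Needle now sits just short of the clip: top view needle (184,171) vs clip (190.7,177), scene needle (321.7,150) vs clip (313,150).

```bash
python3 - <<'E'
from h import *
u=np.array([.15,.989,0])
for n,box,nb in(("top",(185,170,196,183),(180,164,189,177)),("scene",(308,144,318,156),(317,145,327,155))):
    im=cv2.imread(f"pics/{n[0]}4.png").astype(float)
    def cen(b,w):
        x0,y0,x1,y1=b;p=im[y0:y1,x0:x1];w=w(p);Y,X=np.mgrid[y0:y1,x0:x1];return np.array([(w*X).sum(),(w*Y).sum()])/w.sum(),w.sum()
    bl=cen(box,lambda p:np.where((p[...,0]-p[...,2])>60,p[...,0]-p[...,2],0))
    ne=cen(nb,lambda p:np.where(p.max(2)<130,150-p.max(2),0))
    b=plane(n,bl[0],.219);q=plane(n,ne[0],.22);print(n,bl,ne,b,q,(q-b)@u,(q-b)@[.989,-.15,0])
E
```

```text
top (array([190.36514523, 177.25968188]), np.float64(2892.0)) (array([184., 171.]), np.float64(22.0)) [0.60848378 0.08210933 0.219     ] [0.62203103 0.09548826 0.22      ] 0.015263840640598415 0.011391396262671334
scene (array([312.59718101, 149.70845697]), np.float64(2696.0)) (array([320.83535529, 149.98266898]), np.float64(577.0)) [0.60913645 0.08414665 0.219     ] [0.62289467 0.09886324 0.22      ] 0.01661844026049783 0.011399390594244878
```

Request:
{"api": "carry_out", "payload": {
  "rows": [
    [-0.003,-0.02,0,0,0,0,20],
    [-0.006,-0.04,0,0,0,0,20],
    [-0.006,-0.04,0,0,0,0,20],
    [-0.006,-0.04,0,0,0,0,20]
  ]
}}

```text
time: 8.38
tcp_pos: [0.5959, -0.0938, 0.1866]
eef_rot: [0.758, 0.653, 0.002, 0.002]
ft_force: [2.3, 2.3, 6.4]
finger_gap: 0.356
finger_force: 29.6
```

```bash
python3 - <<'E'
from h import *
s=status.read_state();print(s["tcp_pos"],s["ft_force"],s["finger_force"])
a=cams.snapshot("scene")[:,:,::-1];b=cams.snapshot("top")[:,:,::-1]
cv2.imwrite("pics/s5.png",a);cv2.imwrite("pics/t5.png",b)
f=lambda m:cv2.resize(m,None,fx=13,fy=13,interpolation=cv2.INTER_NEAREST)
cv2.imwrite("pics/p5.png",np.vstack([f(a[138:160,295:355]),f(b[163:185,165:225])]))
E
```

```text
[ 0.59585158 -0.09377366  0.18657252] [2.29336893 2.31711868 6.35123077] 29.637010395526886
```

View pics/p5.png

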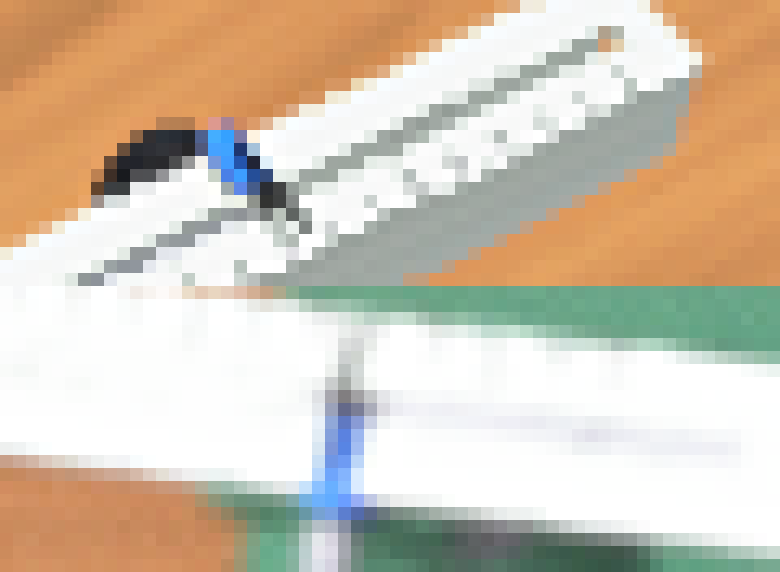

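```bash
python3 - <<'E'
from h import *
u=np.array([.15,.989,0]);v=np.array([.989,-.15,0])
W=np.array([.581,-.1765,0])
for n,x0,y0,x1,y1 in(("scene",310,146,322,158),("top",186,164,197,181)):
    k=n[0]
    a=cv2.imread(f"pics/{n}0.png").astype(float);b=cv2.imread(f"pics/{k}5.png").astype(float);d4=cv2.imread(f"pics/{k}4.png").astype(float)
    ref=a.max(2)
    for nm,im in(("blue0",a),("blue4",d4),("needle5",b)):
        pts=[];w=[]
        for y in range(y0,y1):
            for x in range(x0,x1):
                wt=max(im[y,x,0]-im[y,x,2]-40,0) if nm[0]=="b" else max(ref[y,x]-im[y,x].max()-25,0)
                if wt>0:
                    p=plane(n,(x,y),.219)-W;pts.append((p@u,p@v));w.append(wt)
        pts=np.array(pts);w=np.array(w)
        print(n,nm,np.average(pts,axis=0,weights=w),"vrange",pts[:,1].min(),pts[:,1].max())
    # half slices: only +x half of needle
        if nm=="needle5":
            m=pts[:,1]>0;print("  needle v>0",np.average(pts[m],axis=0,weights=w[m]))
E
```

```text
scene blue0 [ 0.26205985 -0.01113524] vrange -0.018982633835325762 -0.0035377476884378978
scene blue4 [ 0.26200121 -0.01112353] vrange -0.018982633835325762 -0.0035377476884378978
scene needle5 [ 0.26362821 -0.00119632] vrange -0.015300082719407887 0.010468004285278824
  needle v>0 [0.26327725 0.00402711]
top blue0 [ 0.25996692 -0.01106445] vrange -0.018062629036991115 -0.0021419406046021897
top blue4 [ 0.25995377 -0.01152662] vrange -0.018062629036991115 -0.0021419406046021897
top needle5 [0.25996733 0.00196729] vrange -0.006932995035512528 0.010574541258014325
  needle v>0 [0.25991815 0.00380229]
```

Request:
{"api": "carry_out", "payload": {
  "rows": [
    [0,-0.002,0,0,0,0,20],
    [0,-0.002,0,0,0,0,20],
    [0,-0.002,0,0,0,0,20],
    [0,-0.002,0,0,0,0,20],
    [0,-0.002,0,0,0,0,20]
  ]
}}

```text
time: 9.1
tcp_pos: [0.5958, -0.0942, 0.1866]
eef_rot: [0.757, 0.653, 0.002, 0.001]
ft_force: [1.3, 2.6, 6.8]
finger_gap: 0.356
finger_force: 29.8
```

```bash
python3 - <<'E'
from h import *
s=status.read_state();print(s["tcp_pos"],s["ft_force"],s["finger_force"],abs(s["joint_velocities"]).max())
print(ctrl.finish_job())
E
```

```text
[ 0.59580175 -0.09420411  0.18656498] [1.30162876 2.55408846 6.77896656] 29.760173857212067 0.0015802098289180006
the job is handed in; nothing more can be done
None
```

I handed the job in after 9.1 s, with no verdict returned: the lid is pressed home, the lock button squeezed, and the arm drawn out about 76 mm and still held at about 30 N, with the needle within about 1–2 mm of the clip's middle by the cameras.

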